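# Open the reject box with its removable crank and drop the damaged bearing carrier in

### The arm

A 6-joint arm with a two-finger parallel gripper is mounted at the origin on the work surface. World frame = base frame: x ahead of the robot, y to its left, z up, the work surface at z = 0. Lengths are in mm, angles in rad, forces in N, time in s.
With the tool pointing down it reaches from about 375 to 975 mm from the base axis. Payload 3.8 kg.
Tool frame: the origin (TCP) lies on the centre line of the jaws, within the pads' length; the fingertips stand ahead of it and the grasp point (between the pads) is the TCP (ctrl.tcp_to_tips is the z of the fingertips in the tool frame, in mm); z points along the fingers, y is the direction in which the jaws open and shut (so a half turn about z gives the same grasp; the last joint's range is limited). The gripper opens to 85 mm and grips with 20 to 120 N. Pads are 22 mm wide; open, the fingers measure 114 mm over their backs; the gripper's body (76 mm by 85 mm) begins 54 mm behind the grasp point. The pads swing forward as they close: fully open they stand 13 mm farther back than shut.
Start: joints at [-0.037, 0.264, 1.604, -0, 1.274, -0.037], TCP at [674.995, -0.002, 250.28] pointing down, gripper open.
Joint ranges: [-2.63, 2.63], [-0.94, 2.18], [0.31, 2.57], [-1.31, 4.45], [0, 2.66], [-2.55, 2.55]. Speed limits (rad/s): [2.57, 2.57, 3.14, 3.14, 3.14, 3.14].

### API

Orientations are given as a 3x3 rotation matrix whose columns are the frame's x, y, z axes.
In Python, from plant import ctrl, eyes, sign_off gives the robot as it stands.
- The arm moves only by the tool step_arm, never from a script. Its argument "series" is a list of rows, each an object of numbers: "grip": the finger opening in m, from 0 to 0.0854; "x", "y", "z": the shift along the tool's x, y, z in m; "twist": the turn about the tool's z in rad. In form: [{"grip": .., "x": .., "y": .., "z": .., "twist": ..}, ...]. A call has 1 to 12 rows; each row shifts and turns the commanded pose from where the row before left it, along the tool's axes as they then stand; what a row does not reach is not made up. A row lasts 1/8 s, in which the tool goes at most 62.5 mm and 10.7 degrees, less where a joint would pass 70% of its speed; a pose out of reach is approached as far as the arm can. A call is refused whole if a number of a shift passes 0.0625 or a number of a turn 0.188, either way. A call with a gripper value outside its range is refused whole. The fingers move at their own pace and stop on an object; the grip force is fixed at half the most. Time passes only in rows, so rows that do not move let the fingers close. It gives the time, the measured TCP pose, the force and the opening at its end, in the units of the state.
- ctrl.state(): the state, without advancing time (a new reading comes with each control period).
- eyes.read_camera(name): name is "scene" or "side" or "wrist"; returns (picture, depth): 400x640x3 uint8, red, green, blue; 400x640 float32, mm along the optical axis (not along the pixel's ray), 0 where there is no reading.
- eyes.calibration(name): a dict with "fx", "fy", "cx", "cy" (pixels), "extrinsics" (4x4, takes a point from camera to world coordinates). Camera axes: x right, y down, z forward; pixel columns grow to the right and rows downward; lengths in mm; the calibration is good to about 2 mm. A picture is of the moment at which its call begins: read the wrist's pose just before it. calibration takes no time and is no camera call; for the wrist camera it gives the pose at the moment of the call.
- sign_off(): hands the job in, once; it reports no verdict.
The state is a dict: "time": time; "joint_pos": joint angles; "qd": joint speeds; "joint_torque": joint torques, N m; "tool_pos": TCP position; "eef_rot": TCP orientation; "wrist_force": force on the tool from outside, world axes, zero at the start; "ft_torque": the same for the moment, N m; "opening": finger opening in mm.
Only numpy, scipy, OpenCV 4.12 (cv2) and the standard library are available. Lean on these libraries where they do the work, as an engineer would, in place of code of your own. Each camera call takes 0.05 s, during which the arm holds its last target. There are 200 camera calls.

### The job

Fit the removable crank on the square shaft of the reject box, turn it anticlockwise (seen from above) until the shutter is fully open, and drop the damaged bearing carrier, the one with a lug missing, into the box. Finish with the crank lifted off and standing upright back on its black mat and the shutter left open; leave everything else on the bench where it is.

Things in the scene. Friction and masses are not known exactly. Their poses are not given: they have to be found in the camera images.
- box: Grey steel reject box, fixed, 190 x 190 mm outside, 100 mm high, wall and floor 8 mm. Origin: centre of its underside; x, y along its sides, z up. Outside its (-x, +y) corner, at (-125, +125) mm, a round column carries the shutter. A scrap bracket (60 x 35 mm, 31 mm high) lies loose on its floor around (+45, -45) mm.
- box_mouth (a point): Centre of the box's open mouth, at rim height (100 mm above the bench), axes as the box's; the mouth is 174 x 174 mm and the box 92 mm deep below it.
- shutter (a joint): Angle of the shutter about the vertical pivot on the column: 0 = mouth closed, grows anticlockwise seen from above to a stop at 1.35 rad. From 1.15 rad on the mouth is wholly uncovered (the plate then hangs on the +y side of the box). Starts between 0 and 0.15. Stiff (about 0.2 N m of friction): stays where it is left.
- plate_mid (a point): Centre of the shutter plate's upper face: an aluminium plate 188 x 188 mm, 4 mm thick, upper face 106 mm above the bench (ribs to 109 mm). It turns with the shutter; 177 mm from the pivot.
- shaft_seat (a point): Point on the pivot axis on top of the shutter's round collar (44 mm across), 112 mm above the bench, where the crank's underside rests. Turns with the shutter; z up, x and y along the shaft's flats (at joint 0 parallel to the box's). From it rises the square steel shaft: 16 mm square for 18 mm, then a round taper 8 mm high (16 to 8 mm across).
- crank: The removable crank, 320 g, standing on its mat. Origin: centre of its underside, z up, arm along +x. Hub 36 mm square, 36 mm high, with a socket below 19 mm square, 30 mm deep. It fits the shaft in any of four quarter turns and has up to about 0.2 rad of play before it drives it. Arm 18 mm wide, 16 to 24 mm high up, to x = 102 mm; upright black handle 16 mm across at x = 95 mm, top at 60 mm.
- crank_grip (a point): Middle of the crank's steel grip block, on the hub's axis 58 mm above the underside: 28 mm square, from 36 to 78 mm above the underside, flats along the crank's x and y. The crank can be held, fitted and turned by it.
- mat: Black rubber mat, 120 x 110 mm (x, y), 4 mm thick, fixed to the bench; origin at the centre of its underside. The crank's hub stands near its middle; the arm may overhang.
- damaged: The damaged aluminium bearing carrier, 210 to 420 g; stands on the bench, origin at the centre of its underside, z up. Flange 58 mm across, 10 mm thick, with three lugs 22 mm wide reaching 50 mm from the axis (+x, +y, -x) and a dark broken face at -y where the fourth is missing; an upright tube 34 mm in diameter rises to 64 mm. Grip the tube from above.
- sound_a: A sound bearing carrier, the same as the damaged one but with all four lugs; stands on the bench, origin at the centre of its underside, z up. Leave it alone.
- sound_b: Another sound bearing carrier with four lugs; stands on the bench, origin at the centre of its underside, z up. Leave it alone.
- wrench: bystander, leave it alone: open-ended wrench 150 mm long lying on the left of the bench, origin at the middle of its underside.
- torch: bystander, leave it alone: black torch 130 mm long, 32 mm thick, lying at the far right of the bench; origin at the middle of its underside.
- jar: bystander, leave it alone: small glass jar with white cap, 48 mm diameter, 60 mm high, on the right; origin at the centre of its underside.
- bearing: bystander, leave it alone: steel bearing ring 52 mm across, 15 mm high, on the left of the bench near the robot; origin at the centre of its underside.
- bolt: bystander, leave it alone: steel bolt 50 mm long with a nut on it, head and nut 20 mm, lying in front of the box; origin under its head.
Not all that is in view belongs to the job. Of the things like the crank, leave any that is blue; of the rest the smaller one is meant. What is shaped like the damaged but purple is not meant.

How it is judged (in metres and radians):
On the way, in this order (a step that is already met when the one before it is completed fails the run):
1. the crank is seated on the square shaft while the shutter is still closed or nearly so (under 0.5 rad) (distance between crank and shaft_seat below 0.008 m and angle between crank's own z axis and vertical below 0.12 rad and value of joint shutter below 0.5 rad), for 0.1 s.
2. with the crank still seated on the shaft, the shutter is open (over 1.15 rad) (distance between crank and shaft_seat below 0.008 m and angle between crank's own z axis and vertical below 0.12 rad and value of joint shutter above 1.15 rad), for 0.1 s.
At the end, for the whole second after the job is handed in: The shutter stands open (joint over 1.15 rad); the damaged carrier lies at rest inside the box (its origin within the inner walls and under 85 mm above the box's underside); the crank stands upright (within 0.1 rad) and still on its mat, the centre of its hub over the mat (value of joint shutter above 1.15 rad and x of damaged in the frame of box between -0.087 and 0.087 m and y of damaged in the frame of box between -0.087 and 0.087 m and z of damaged in the frame of box between 0 and 0.085 m and linear speed of each of damaged, crank below 0.03 m/s and x of crank in the frame of mat between -0.06 and 0.06 m and y of crank in the frame of mat between -0.055 and 0.055 m and z of crank in the frame of mat between 0 and 0.01 m and angle between crank's own z axis and vertical below 0.1 rad); the robot touches nothing.
It fails at once if a sound carrier is moved more than 40 mm (distance of any of sound_a, sound_b from where it was at the start of the episode above 0.04 m).
It fails at once if a bystander (wrench, torch, jar, bearing ring, bolt) is moved more than 40 mm (distance of any of wrench, torch, jar, bearing, bolt from where it was at the start of the episode above 0.04 m).
It also fails if it takes over 72 s, if anything falls off the work surface, if the arm or the gripper's body presses on something with over 40 N, if the wrist force passes 120 N, or if a joint passes its speed limit or range.

## Working session

There is one attempt and no reset: what is moved stays moved. The work goes in short steps, Python scripts to look and compute and a tool call to move; the robot and the scene stay as the last step left them, time stands still between calls to the robot, and variables do not carry over. Pictures are saved under pics/ and viewed, about 8 in all and at most 12, crops included, and the job is handed in when it is done.

Besides the shell and the picture viewer there is one more tool, called after "Call:" in YAML: its name, and indented under it one key for each argument. step_arm: Moves the arm, as the interface text tells. Its arguments: {"type":"object","properties":{"series":{"type":"array","items":{"type":"object","properties":{"grip":{"type":"number"},"x":{"type":"number"},"y":{"type":"number"},"z":{"type":"number"},"twist":{"type":"number"}}}}},"required":["series"]}

```bash
mkdir -p pics; cat > h.py <<'E'
import numpy as np, cv2
from plant import ctrl, eyes
def snap(name,fn=None):
    c=eyes.calibration(name); p,d=eyes.read_camera(name)
    if fn: cv2.imwrite('pics/'+fn,p[:,:,::-1])
    return p,d,c
def pts(d,c):
    v,u=np.mgrid[:d.shape[0],:d.shape[1]]
    P=np.stack([(u-c['cx'])/c['fx']*d,(v-c['cy'])/c['fy']*d,d],-1)
    T=np.array(c['extrinsics']); return P@T[:3,:3].T+T[:3,3]
def ray(c,u,v,z):
    T=np.array(c['extrinsics']); r=T[:3,:3]@[(u-c['cx'])/c['fx'],(v-c['cy'])/c['fy'],1]
    return T[:3,3]+r*(z-T[2,3])/r[2]
E
python3 - <<'E'
from h import *
s=ctrl.state(); print({k:np.round(v,3).tolist() for k,v in s.items()}, ctrl.tcp_to_tips)
for n in ['scene','side']:
    p,d,c=snap(n,n+'1.png'); np.savez(n+'1.npz',p=p,d=d,T=c['extrinsics']); print(n,np.round(np.array(c['extrinsics']),3).tolist(),c['fx'],c['cx'],c['cy'])
E
```

```text
{'time': 0.0, 'joint_pos': [-0.037, 0.265, 1.605, 0.0, 1.274, -0.037], 'qd': [-0.001, -0.001, 0.001, -0.001, -0.001, 0.001], 'joint_torque': [0.001, -51.512, -36.731, -0.0, 0.013, 0.0], 'tool_pos': [674.295, 0.034, 248.959], 'eef_rot': [[-0.0, 1.0, -0.002], [1.0, 0.0, 0.0], [0.0, -0.002, -1.0]], 'wrist_force': [-0.092, -0.019, 0.227], 'ft_torque': [-0.027, -0.0, 0.015], 'opening': 85.418} 19.0
scene [[0.416, 0.514, -0.75, 1729.779], [0.909, -0.222, 0.352, -603.508], [0.015, -0.828, -0.56, 971.784], [0.0, 0.0, 0.0, 1.0]] 515.9117363599187 315.90452917709325 196.7317764805258
side [[-0.998, -0.043, 0.038, 485.012], [-0.054, 0.482, -0.875, 880.932], [0.019, -0.875, -0.483, 621.927], [0.0, 0.0, 0.0, 1.0]] 382.43985575595775 319.0134657854818 200.0656348055272
```

View pics/scene1.png

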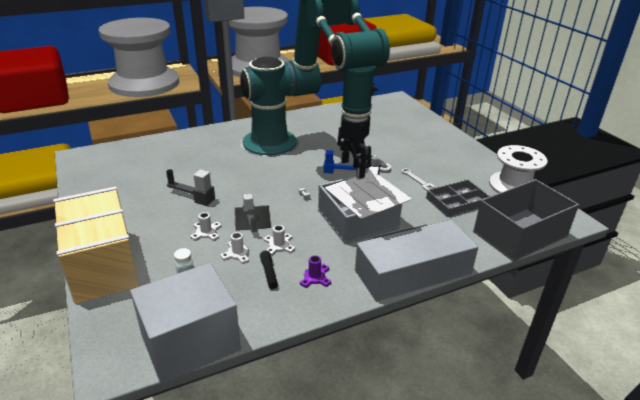

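View pics/side1.png

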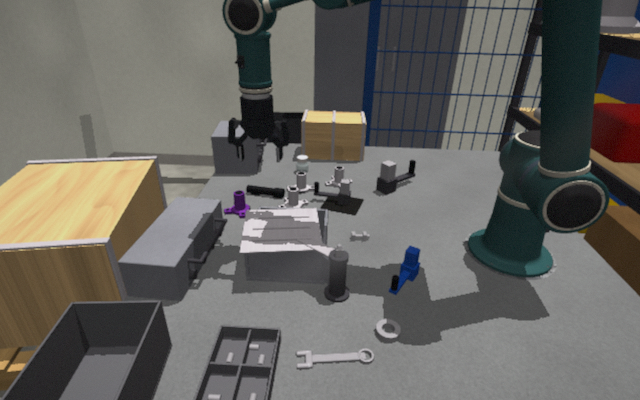

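Candidates, in scene pixels:
- **Crank:** the blue one (340,162), a large grey one (195,188), and a small one on the black mat (250,212). The mat one fits the description.
- **Carriers:** (205,226), (237,246), (279,239), and purple (316,270), which is excluded.

Next I'll take a close crop and positions.

```bash
python3 - <<'E'
from h import *
f=np.load('scene1.npz'); c=eyes.calibration('scene'); P=pts(f['d'],c)
for n,u,v in [('cr_top',250,197),('big_top',203,174),('A',205,216),('B',237,236),('C',279,230),('mat',240,222),('mat2',262,222),('bigbase',203,197),('col',400,208),('box',350,205),('purp',316,258),('plate',360,190)]:
    print(n,np.round(P[v,u]))
p=f['p']; cr=cv2.resize(p[150:290,160:420],None,fx=3,fy=3,interpolation=cv2.INTER_CUBIC)
cv2.imwrite('pics/crop1.png',cr[:,:,::-1])
d=f['d']
# bins of top heights: tubes 55..66, grip block ~ 70..90
E
```

```text
cr_top [ 462. -230.   83.]
big_top [ 316. -336.  109.]
A [ 484. -378.   69.]
B [ 613. -320.   69.]
C [ 624. -199.   61.]
mat [ 471. -271.    6.]
mat2 [ 498. -208.    6.]
bigbase [ 336. -349.   37.]
col [687. 168.  76.]
box [646.  17. 103.]
purp [ 781. -154.   64.]
plate [593.  80. 107.]
```

View pics/crop1.png

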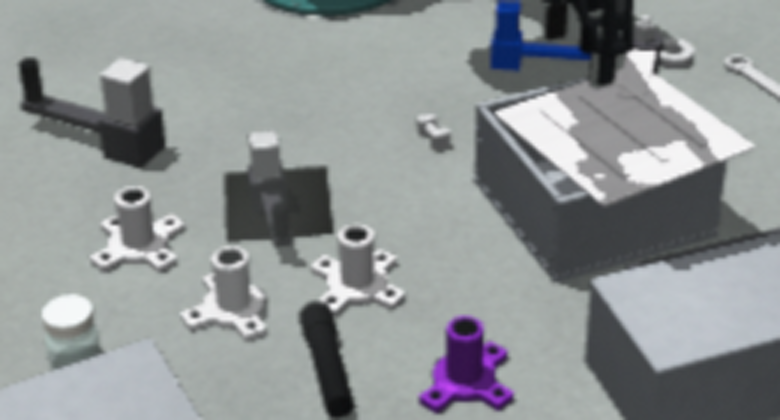

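Crop: the carrier at scene (237,246) shows an absent lug on its far-right side, so it is the likely damaged one. The crank on the mat tops out at 82 mm, as it should, and the big grey one reaches 109 mm. Next I'll look from the wrist camera.

Call:
step_arm:
  series:
    - {"x": -0.043,"y": -0.02,"z": -0.02}
    - {"x": -0.043,"y": -0.02,"z": -0.02}
    - {"x": -0.043,"y": -0.02,"z": -0.02}
    - {"x": -0.043,"y": -0.02,"z": -0.02}
    - {"x": -0.043,"y": -0.02,"z": -0.02}
    - {"x": -0.043,"y": -0.02,"z": -0.02}
    - {}
    - {}

```text
validation failed for argument at $.se...
```

```bash
python3 - <<'E'
from h import *
s=ctrl.state(); print(s['tool_pos'],s['time'])
p,d,c=snap('wrist','w1.png'); np.savez('w1.npz',p=p,d=d,**{k:np.array(v) for k,v in c.items()}); print(np.round(c['extrinsics'],3).tolist(),c['fx'])
P=pts(d,c); f=np.load('scene1.npz'); 
p,d,c2=snap('side'); P2=pts(d,c2); np.savez('s2.npz',p=p,d=d)
for n,Q in (('w',P),('side',P2)):
  for lo,hi in ((55,68),(74,92)):
    m=((Q[...,2]>lo)&(Q[...,2]<hi)&(Q[...,0]>250)&(Q[...,1]>-450)&(Q[...,1]<250)).astype(np.uint8)
    k,l,st,ce=cv2.connectedComponentsWithStats(m)
    for i in range(1,k):
      if st[i,4]>25: q=Q[l==i]; print(n,lo,np.round(ce[i]),st[i,4],np.round(q.min(0)),np.round(q.max(0)))
E
```

```text
[6.74387775e+02 2.83360857e-03 2.49091974e+02] 0.1
[[1.0, 0.002, -0.002, 674.146], [0.001, -0.96, -0.279, 69.656], [-0.002, 0.279, -0.96, 371.784], [0.0, 0.0, 0.0, 1.0]] 355.68221269281696
w 55 [480.  80.] 1110 [805.  15.  55.] [813. 145.  68.]
w 55 [459. 203.] 336 [802. -47.  55.] [806.   6.  68.]
w 55 [283. 195.] 321 [600. -13.  55.] [682. -12.  68.]
w 55 [419. 334.] 755 [ 765. -176.   55.] [ 797. -142.   66.]
w 55 [261. 360.] 487 [ 601. -208.   55.] [ 634. -183.   66.]
w 74 [485. 116.] 2524 [802. -47.  74.] [812. 141.  92.]
w 74 [459.   8.] 33 [778. 133.  74.] [784. 139.  76.]
w 74 [457.  24.] 32 [778. 121.  74.] [783. 129.  76.]
w 74 [450.  69.] 93 [776.  83.  74.] [782. 105.  76.]
w 74 [111. 153.] 1268 [507. -14.  74.] [523.  89.  92.]
w 74 [446.  92.] 59 [774.  70.  74.] [781.  83.  76.]
w 74 [443. 119.] 37 [774.  49.  74.] [780.  59.  76.]
w 74 [440. 135.] 57 [774.  33.  74.] [779.  49.  76.]
w 74 [447. 167.] 117 [773.   9.  74.] [801.  26.  76.]
w 74 [258. 201.] 755 [558. -14.  74.] [682. -12.  92.]
side 55 [226. 159.] 81 [ 844. -428.   55.] [ 937. -412.   68.]
side 55 [251. 
[... 668 characters left out ...]
2. 276.] 85 [894. 245.  55.] [945. 250.  68.]
side 55 [338. 277.] 79 [449. 205.  55.] [486. 222.  68.]
side 55 [396. 278.] 34 [331. 195.  55.] [345. 212.  62.]
side 74 [225. 153.] 111 [ 852. -433.   74.] [ 938. -412.   92.]
side 74 [251. 153.] 53 [ 779. -448.   74.] [ 823. -423.   92.]
side 74 [388. 170.] 75 [ 275. -343.   74.] [ 326. -311.   92.]
side 74 [346. 182.] 46 [ 434. -245.   75.] [ 463. -215.   83.]
side 74 [198. 240.] 338 [798. -45.  74.] [817. 250.  92.]
side 74 [321. 215.] 37 [509. -14.  75.] [526.  -7.  92.]
side 74 [413. 250.] 90 [271. 105.  74.] [306. 141.  79.]
side 74 [302. 258.] 533 [449. 166.  74.] [686. 223.  92.]
side 74 [131. 268.] 135 [884. 244.  74.] [944. 250.  92.]
```

View pics/w1.png

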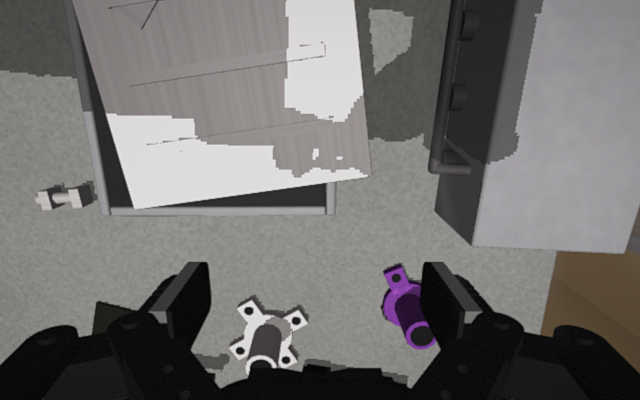

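The step call was refused, so I'll give every field. The wrist view shows carrier C at (265,330) with four lugs, so it is sound. It also shows the purple carrier at (405,300) and the plate over the box, slightly rotated.

Call:
step_arm:
  series:
    - {"grip": 0.085,"x": -0.045,"y": -0.024,"z": -0.01,"twist": 0}
    - {"grip": 0.085,"x": -0.045,"y": -0.024,"z": -0.01,"twist": 0}
    - {"grip": 0.085,"x": -0.045,"y": -0.024,"z": -0.01,"twist": 0}
    - {"grip": 0.085,"x": -0.045,"y": -0.024,"z": -0.01,"twist": 0}
    - {"grip": 0.085,"x": -0.045,"y": -0.024,"z": -0.01,"twist": 0}
    - {"grip": 0.085,"x": -0.045,"y": -0.024,"z": 0,"twist": 0}
    - {"grip": 0.085,"x": 0,"y": 0,"z": 0,"twist": 0}

```text
time: 1.08
tool_pos: [529.2, -272.9, 300.3]
eef_rot: [[0.005, 1.0, -0.0], [1.0, -0.005, -0.001], [-0.001, -0.0, -1.0]]
wrist_force: [-0.2, 0.2, -0.0]
opening: 84.9
```

```bash
cat >> h.py <<'E'
def blobs(P,lo,hi,amin=60,roi=None):
    m=((P[...,2]>lo)&(P[...,2]<hi))
    if roi: m&=(P[...,0]>roi[0])&(P[...,0]<roi[1])&(P[...,1]>roi[2])&(P[...,1]<roi[3])
    k,l,st,ce=cv2.connectedComponentsWithStats(m.astype(np.uint8))
    for i in range(1,k):
        if st[i,4]>amin:
            q=P[l==i]; r=cv2.minAreaRect(q[:,:2].astype(np.float32))
            print((lo,hi),'px',np.round(ce[i]),st[i,4],'z',round(float(np.median(q[:,2])),1),'rect',np.round(r[0],1),np.round(r[1],1),round(r[2],1),'mean',np.round(q[:,:2].mean(0),1))
E
python3 - <<'E'
from h import *
p,d,c=snap('wrist','w2.png'); P=pts(d,c)
for lo,hi in ((2,5.5),(7,13),(18,32),(34,43),(60,67),(78,86)): blobs(P,lo,hi,100,(380,720,-450,-100))
q,d2,c2=snap('side','s3.png'); P2=pts(d2,c2)
for lo,hi in ((107,116),(125,140)): blobs(P2,lo,hi,20,(400,720,-50,300))
E
```

```text
(2, 5.5) px [252. 116.] 7170 z 3.3 rect [ 457.  -228.2] [109.7 119.6] 73.7 mean [ 457.  -221.6]
(7, 13) px [391.  95.] 2597 z 9.2 rect [ 616.9 -200.1] [84.7 84.5] 76.4 mean [ 613.  -199.1]
(7, 13) px [375. 201.] 1692 z 9.3 rect [ 602.3 -320.9] [83.9 84.6] 52.0 mean [ 600.7 -322. ]
(7, 13) px [270. 242.] 1852 z 9.4 rect [ 471.2 -380.1] [83.9 84.2] 66.4 mean [ 472.3 -374.7]
(18, 32) px [292. 139.] 1190 z 27.1 rect [ 504.8 -245.3] [35.3 97. ] 80.7 mean [ 503.5 -244.9]
(18, 32) px [455. 154.] 1445 z 27.2 rect [ 689.1 -263.6] [31.1 67.4] 79.7 mean [ 684.9 -262.3]
(18, 32) px [271. 242.] 118 z 25.2 rect [ 474.4 -371.3] [14.5 32.8] 70.8 mean [ 475.4 -367.8]
(34, 43) px [250. 127.] 323 z 39.3 rect [ 451.6 -236.9] [36.1 36.2] 80.5 mean [ 460.  -231.4]
(60, 67) px [405.  96.] 972 z 63.4 rect [ 616.4 -200.1] [32.8 32.7] 1.4 mean [ 616.2 -199.9]
(60, 67) px [331. 150.] 186 z 63.1 rect [ 544.9 -252.4] [14.3 14.5] 0.6 mean [ 544.9 -252.4]
(60, 67) px [384. 214.] 748 z 63.5 rect [ 602.4 -320.8] [32.4 33.6] 45.7 mean [ 602.2 -320.3]
(60, 67) px [264. 265.] 672 z 63.6 rect [ 471.1 -380. ] [33.2 32.6] 35.5 mean [ 471.3 -379.3]
(78, 86) px [234. 136.] 873 z 81.1 rect [ 451.4 -236.7] [28.1 28.4] 80.9 mean [ 451.8 -236.5]
(107, 116) px [288. 216.] 67 z 107.9 rect [598.1  47.3] [95.4 19.1] 8.5 mean [599.1  44.1]
(107, 116) px [270. 228.] 68 z 108.0 rect [638.6  99.4] [80.5 13.8] 4.9 mean [638.2 100.5]
(107, 116) px [298. 227.] 45 z 108.4 rect [566.8  90.7] [54.5 11.6] 12.4 mean [568.8  90.7]
(107, 116) px [315. 248.] 447 z 108.4 rect [551.7 158.5] [ 72.1 229.6] 71.4 mean [524.6 174.8]
(125, 140) px [339. 249.] 52 z 130.2 rect [468.  201.3] [15.5 19.6] 9.4 mean [467.7 205.3]
```

View pics/w2.png

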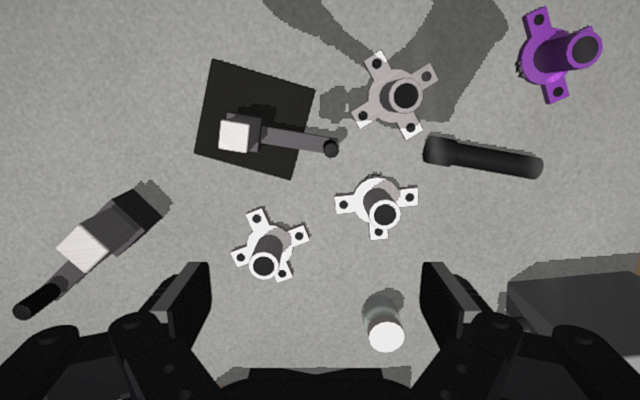

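Wrist view: the carrier at (375,200) has lugs left, right and below, and none at the top, so it is the damaged one at world (602,-321). Both of its neighbours have four lugs. The mat crank's grip is at pixel (234,136), world (451.6,-236.8), with the arm yaw at about -0.166. Its rect sizes are 28/36 mm, which match. I'll go for the crank.

Call:
step_arm:
  series:
    - {"grip": 0.085,"x": 0.009,"y": -0.0195,"z": 0.0375,"twist": 0}
    - {"grip": 0.085,"x": 0.009,"y": -0.0195,"z": 0.0375,"twist": 0}
    - {"grip": 0.085,"x": 0.009,"y": -0.0195,"z": 0.0375,"twist": 0}
    - {"grip": 0.085,"x": 0.009,"y": -0.0195,"z": 0.0375,"twist": 0}
    - {"grip": 0.085,"x": 0,"y": 0,"z": 0,"twist": 0.161}
    - {"grip": 0.085,"x": 0,"y": 0,"z": 0,"twist": 0}

```text
time: 1.92
tool_pos: [453.2, -232.6, 149.7]
eef_rot: [[0.157, 0.988, -0.001], [0.988, -0.157, 0.001], [0.001, -0.001, -1.0]]
wrist_force: [-0.2, -0.3, 0.1]
opening: 85.2
```

Call:
step_arm:
  series:
    - {"grip": 0.085,"x": -0.0044,"y": -0.0009,"z": 0.03,"twist": 0.008}
    - {"grip": 0.085,"x": 0,"y": 0,"z": 0.03,"twist": 0}
    - {"grip": 0.085,"x": 0,"y": 0,"z": 0.027,"twist": 0}
    - {"grip": 0.085,"x": 0,"y": 0,"z": 0,"twist": 0}
    - {"grip": 0.02,"x": 0,"y": 0,"z": 0,"twist": 0}
    - {"grip": 0.02,"x": 0,"y": 0,"z": 0,"twist": 0}
    - {"grip": 0.02,"x": 0,"y": 0,"z": 0,"twist": 0}
    - {"grip": 0.02,"x": 0,"y": 0,"z": 0,"twist": 0}
    - {"grip": 0.02,"x": 0,"y": 0,"z": 0,"twist": 0}

```text
time: 3.05
tool_pos: [452.1, -238.6, 64.4]
eef_rot: [[0.168, 0.986, 0.001], [0.986, -0.168, -0.001], [-0.001, 0.002, -1.0]]
wrist_force: [-1.4, 1.6, 6.4]
opening: 27.5
```

Gripped at 27.5 mm. I'll lift it and carry it towards the shaft.

Call:
step_arm:
  series:
    - {"grip": 0.02,"x": 0,"y": 0,"z": -0.03,"twist": 0}
    - {"grip": 0.02,"x": 0,"y": 0,"z": -0.055,"twist": 0}
    - {"grip": 0.02,"x": 0,"y": 0,"z": -0.055,"twist": 0}
    - {"grip": 0.02,"x": 0,"y": 0,"z": -0.05,"twist": -0.1}
    - {"grip": 0.02,"x": 0.05,"y": 0,"z": 0,"twist": -0.069}
    - {"grip": 0.02,"x": 0.052,"y": 0.002,"z": 0,"twist": 0}
    - {"grip": 0.02,"x": 0.052,"y": 0.002,"z": 0,"twist": 0}
    - {"grip": 0.02,"x": 0.052,"y": 0.002,"z": 0,"twist": 0}
    - {"grip": 0.02,"x": 0.052,"y": 0.002,"z": 0,"twist": 0}
    - {"grip": 0.02,"x": 0.052,"y": 0.002,"z": 0,"twist": 0}
    - {"grip": 0.02,"x": 0.052,"y": 0.002,"z": 0,"twist": 0}
    - {"grip": 0.02,"x": 0,"y": 0,"z": 0,"twist": 0}

```text
time: 4.55
tool_pos: [465.9, 126.7, 252.3]
eef_rot: [[-0.005, 1.0, -0.002], [1.0, 0.005, 0.001], [0.001, -0.002, -1.0]]
wrist_force: [0.1, 0.1, -3.1]
opening: 27.4
```

```bash
python3 - <<'E'
from h import *
s=ctrl.state(); print(s['tool_pos'],s['eef_rot'],s['opening'],s['wrist_force'])
p,d,c=snap('wrist','w3.png'); P=pts(d,c); np.savez('w3.npz',P=P,p=p)
for lo,hi in ((103,107.5),(109,115),(115,128),(128,135),(135,141)): blobs(P,lo,hi,40,(380,720,-50,300))
E
```

```text
[465.87721188 126.7098067  252.31103092] [[-5.18974172e-03  9.99984983e-01 -1.76091360e-03]
 [ 9.99986211e-01  5.19114463e-03  7.93063443e-04]
 [ 8.02192690e-04 -1.75677352e-03 -9.99998135e-01]] 27.444365259329633 [ 0.12371146  0.0517662  -3.10639585]
(103, 107.5) px [513. 192.] 31885 z 105.3 rect [594.8 105.6] [217.7 218. ] 8.4 mean [621.  125.7]
(103, 107.5) px [447. 277.] 3890 z 105.3 rect [581.6  46.2] [123.   45.3] 0.4 mean [576.1  53.9]
(109, 115) px [321.  95.] 2421 z 111.2 rect [469.1 199. ] [42.8 43. ] 63.6 mean [469.1 199.3]
(128, 135) px [322.  96.] 407 z 130.5 rect [469.2 199. ] [16. 16.] 8.6 mean [469.1 199. ]
(135, 141) px [322.  96.] 191 z 137.1 rect [468.9 198.8] [9.7 9.9] 0.3 mean [469.1 199. ]
```

View pics/w3.png

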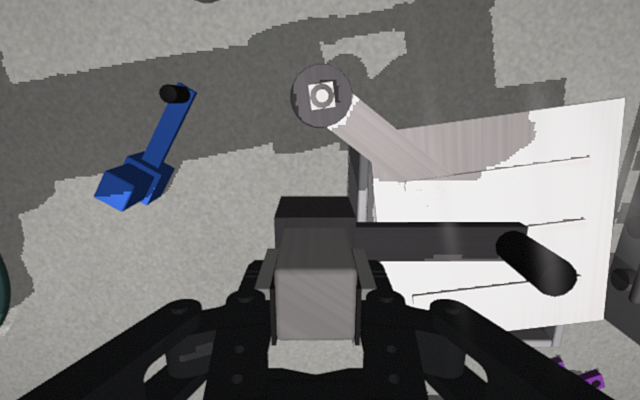

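View: the shaft and collar are at (322,96), world (469.1,199.0), with the flats at 8.6°. The sizes (43/16 mm) and heights match. The crank is held square. Next I'll check the crank's offset in the grip.

```bash
python3 - <<'E'
from h import *
P=np.load('w3.npz')['P']; t=np.array([465.9,126.7,252.3])
Q=P-t; z=Q[...,2]
for lo,hi in ((-58,-45),(-44,-38),(-26,-20.5),(-18,0),(10,24)):
    m=(z>lo)&(z<hi)&(abs(Q[...,0])<30)&(abs(Q[...,1])<35); q=Q[m]
    if len(q): print(lo,hi,len(q),'x',np.percentile(q[:,0],[1,99]).round(1),'y',np.percentile(q[:,1],[1,50,99]).round(1),'z',np.percentile(q[:,2],[1,50,99]).round(1))
m=(abs(Q[...,0]-75)<55)&(abs(Q[...,1])<60)&(z>-44)&(z<10); q=Q[m]; print('handle/arm z',np.percentile(q[:,2],[1,50,99]).round(1))
a=q[(q[:,2]<-30)&(q[:,0]<75)];print('arm',cv2.minAreaRect(a[:,:2].astype(np.float32)),np.median(a[:,2]))
E
```

```text
-58 -45 507 x [-18.6  21.3] y [11.2 20.2 20.5] z [-57.7 -51.1 -45.1]
-44 -38 476 x [-18.2  29.7] y [-4.1 19.8 20.5] z [-43.9 -40.  -38. ]
-26 -20.5 1215 x [-18.4  17.1] y [ 6.4 16.7 20.3] z [-25.9 -25.  -20.7]
-18 0 1971 x [-26.8  26.1] y [ 5.1 15.7 16.5] z [-17.6  -7.3  -0.1]
10 24 8095 x [-22.4  22. ] y [-11.3   5.5  16.2] z [10.5 16.7 23.5]
handle/arm z [-43.2 -37.3   6.3]
arm ((47.51258850097656, 2.4879183769226074), (55.0515022277832, 19.05393409729004), 0.43043258786201477) -37.80566069112466
```

Call:
step_arm:
  series:
    - {"grip": 0.02,"x": 0.035,"y": 0.0021,"z": 0,"twist": 0}
    - {"grip": 0.02,"x": 0.035,"y": 0.0021,"z": 0,"twist": 0}
    - {"grip": 0.02,"x": 0,"y": 0,"z": 0.02,"twist": -0.145}
    - {"grip": 0.02,"x": 0,"y": 0,"z": 0.024,"twist": 0}
    - {"grip": 0.02,"x": 0,"y": 0,"z": 0,"twist": 0}
    - {"grip": 0.02,"x": 0,"y": 0,"z": 0,"twist": 0}

```text
time: 5.35
tool_pos: [471.4, 192.8, 209.7]
eef_rot: [[-0.143, 0.99, 0.0], [0.99, 0.143, -0.0], [-0.0, 0.0, -1.0]]
wrist_force: [-0.2, 0.2, -2.1]
opening: 27.4
```

```bash
python3 - <<'E'
from h import *
for i in range(2):
    s=ctrl.state(); R=s['eef_rot']; print(s['tool_pos'].round(2),np.arctan2(R[1][1],R[0][1]).round(4),np.array(s['wrist_force']).round(1), ((np.array([469.7,196.9,0])-s['tool_pos'])@R).round(2)); eyes.read_camera('side')
E
```

```text
[471.42 192.79 209.71] 0.1435 [-0.2  0.2 -2.1] [  4.35  -1.16 209.71]
[471.82 193.13 210.3 ] 0.1438 [-0.4  0.6 -3.2] [  4.    -1.87 210.3 ]
```

Call:
step_arm:
  series:
    - {"grip": 0.02,"x": 0.004,"y": -0.0015,"z": 0,"twist": 0}
    - {"grip": 0.02,"x": 0,"y": 0,"z": 0,"twist": 0}
    - {"grip": 0.02,"x": 0,"y": 0,"z": 0.008,"twist": 0}
    - {"grip": 0.02,"x": 0,"y": 0,"z": 0.008,"twist": 0}
    - {"grip": 0.02,"x": 0,"y": 0,"z": 0,"twist": 0}

```text
time: 6.08
tool_pos: [468.3, 197.2, 192.0]
eef_rot: [[-0.145, 0.989, -0.002], [0.989, 0.145, -0.001], [-0.0, -0.002, -1.0]]
wrist_force: [0.4, -0.6, -3.3]
opening: 27.4
```

Call:
step_arm:
  series:
    - {"grip": 0.02,"x": 0,"y": 0.0008,"z": 0.006,"twist": 0}
    - {"grip": 0.02,"x": 0,"y": 0,"z": 0.006,"twist": 0}
    - {"grip": 0.02,"x": 0,"y": 0,"z": 0.004,"twist": 0}
    - {"grip": 0.02,"x": 0,"y": 0,"z": 0,"twist": 0}

```text
time: 6.58
tool_pos: [469.4, 197.4, 176.7]
eef_rot: [[-0.145, 0.99, -0.001], [0.99, 0.145, -0.0], [-0.0, -0.001, -1.0]]
wrist_force: [-0.3, 0.3, -3.9]
opening: 27.3
```

Call:
step_arm:
  series:
    - {"grip": 0.02,"x": 0,"y": 0,"z": 0.002,"twist": 0}
    - {"grip": 0.02,"x": 0,"y": 0,"z": 0.002,"twist": 0}
    - {"grip": 0.02,"x": 0,"y": 0,"z": 0,"twist": 0}

```text
time: 6.95
tool_pos: [469.7, 197.5, 173.2]
eef_rot: [[-0.144, 0.99, -0.0], [0.99, 0.144, -0.0], [-0.0, -0.0, -1.0]]
wrist_force: [0.7, -0.5, -2.5]
opening: 26.7
```

Seated. Now I'll turn it anticlockwise, with a small y shift per row to compensate the axis offset.

Call:
step_arm:
  series:
    - {"grip": 0.02,"x": 0,"y": 0,"z": 0.0005,"twist": 0}
    - {"grip": 0.02,"x": 0,"y": 0.0003,"z": 0,"twist": -0.12}
    - {"grip": 0.02,"x": 0,"y": 0.0003,"z": 0,"twist": -0.12}
    - {"grip": 0.02,"x": 0,"y": 0.0003,"z": 0,"twist": -0.12}
    - {"grip": 0.02,"x": 0,"y": 0,"z": 0,"twist": 0}

```text
time: 7.58
tool_pos: [471.4, 197.6, 173.1]
eef_rot: [[-0.483, 0.876, 0.002], [0.876, 0.483, -0.0], [-0.001, 0.001, -1.0]]
wrist_force: [2.3, -2.1, -4.8]
opening: 27.2
```

Call:
step_arm:
  series:
    - {"grip": 0.02,"x": 0,"y": 0.0002,"z": 0,"twist": -0.125}
    - {"grip": 0.02,"x": 0,"y": 0.0002,"z": 0,"twist": -0.125}
    - {"grip": 0.02,"x": 0,"y": 0.0002,"z": 0,"twist": -0.125}
    - {"grip": 0.02,"x": 0,"y": 0.0002,"z": 0,"twist": -0.125}
    - {"grip": 0.02,"x": 0,"y": 0.0002,"z": 0,"twist": -0.125}
    - {"grip": 0.02,"x": 0,"y": 0.0002,"z": 0,"twist": -0.125}
    - {"grip": 0.02,"x": 0,"y": 0.0002,"z": 0,"twist": -0.125}
    - {"grip": 0.02,"x": 0,"y": 0,"z": 0,"twist": 0}

```text
time: 8.57
tool_pos: [472.7, 200.0, 173.2]
eef_rot: [[-0.981, 0.193, 0.003], [0.193, 0.981, 0.003], [-0.002, 0.003, -1.0]]
wrist_force: [4.0, 3.3, -6.5]
opening: 27.5
```

```bash
python3 - <<'E'
from h import *
s=ctrl.state(); R=s['eef_rot']; print(s['tool_pos'],np.arctan2(R[1][1],R[0][1]),s['ft_torque'],s['wrist_force'])
p,d,c=snap('scene','sc2.png'); P=pts(d,c)
blobs(P,101.5,110,150,(350,900,-60,450)); blobs(P,92,101.5,100,(350,900,-60,450))
p,d,c=snap('wrist'); P=pts(d,c)
blobs(P,102.5,108,150,(350,900,-60,450)); blobs(P,92,102,100,(350,900,-60,450))
E
```

```text
[472.66321281 199.98007607 173.21005849] 1.376829402415652 [ 0.7683307  -0.83756517 -0.03074386] [ 4.0372872   3.27014851 -6.48312215]
(101.5, 110) px [416. 186.] 1956 z 105.9 rect [616.  239.3] [239.1 220.7] 64.4 mean [637.6 252.9]
(92, 101.5) px [356. 195.] 516 z 97.5 rect [594.2  74.2] [200.  193.8] 0.2 mean [597.2  63.3]
(92, 101.5) px [409. 241.] 1996 z 99.2 rect [851.8  99. ] [303.8  98.1] 89.6 mean [855.5  88.6]
(102.5, 108) px [417. 301.] 291 z 104.9 rect [531.  250.2] [22.3  7. ] 62.6 mean [530.6 250.9]
(102.5, 108) px [572. 350.] 4384 z 105.0 rect [572.4 338.3] [114.   35.3] 45.8 mean [585.2 344.2]
(102.5, 108) px [344. 356.] 964 z 105.1 rect [560.6 199.9] [25.4 26. ] 79.1 mean [560.5 200.5]
(102.5, 108) px [474. 366.] 207 z 105.3 rect [584.5 281.3] [20.2  6.4] 36.7 mean [584.2 281.6]
(92, 102) px [ 94. 320.] 4779 z 98.6 rect [524.9  63.5] [ 53.3 168.7] 1.2 mean [509.2  46.3]
(92, 102) px [293. 355.] 417 z 98.8 rect [561.3 166.1] [30.7  8.1] 0.5 mean [559.3 166.8]
```

View pics/sc2.png

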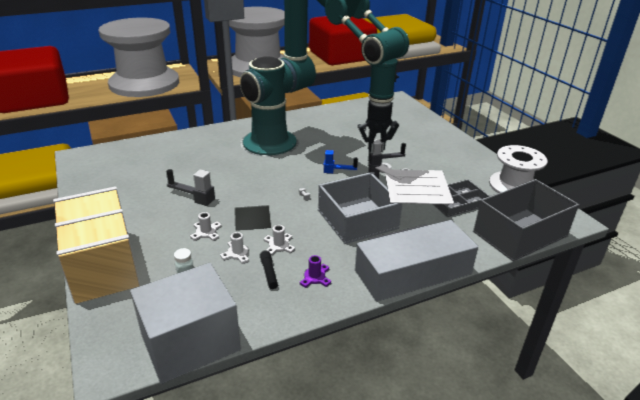

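The mouth is nearly clear, with the plate swung to (420,185). The plate angle is about 1.12–1.18 rad, so I'll turn a bit further.

Call:
step_arm:
  series:
    - {"grip": 0.02,"x": 0,"y": 0,"z": 0,"twist": -0.07}
    - {"grip": 0.02,"x": 0,"y": 0,"z": 0,"twist": -0.06}
    - {"grip": 0.02,"x": 0,"y": 0,"z": 0,"twist": 0}
    - {"grip": 0.02,"x": 0,"y": 0,"z": 0,"twist": 0}

```text
time: 9.18
tool_pos: [472.7, 200.3, 173.2]
eef_rot: [[-0.998, 0.065, 0.003], [0.065, 0.998, 0.003], [-0.003, 0.003, -1.0]]
wrist_force: [3.8, 3.7, -5.9]
opening: 27.2
```

```bash
python3 - <<'E'
from h import *
s=ctrl.state(); R=s['eef_rot']; print(s['tool_pos'],np.arctan2(R[1][1],R[0][1]),s['ft_torque'],s['wrist_force'])
p,d,c=snap('scene'); P=pts(d,c)
m=(P[...,2]>103)&(P[...,2]<109)&(P[...,0]>540)&(P[...,0]<760)&(P[...,1]>150)&(P[...,1]<450)
k,l,st,ce=cv2.connectedComponentsWithStats(m.astype(np.uint8)); q=P[l==1+st[1:,4].argmax()]
print(len(q),cv2.minAreaRect(q[:,:2].astype(np.float32)))
v=q[:,:2].mean(0)-[469.1,199]; print('mid dir',np.arctan2(v[1],v[0])+np.pi/4, np.hypot(*v))
# ribs / edges: hull sides
h=cv2.approxPolyDP(cv2.convexHull(q[:,:2].astype(np.float32)),8,True)[:,0]; e=np.roll(h,-1,0)-h
print(h.round(),np.degrees(np.arctan2(e[:,1],e[:,0])).round(1),np.hypot(*e.T).round())
E
```

```text
[472.70002366 200.3396182  173.23548276] 1.5055201449803026 [ 1.01462997 -0.79011022  0.00791768] [ 3.82747807  3.74540181 -5.85146862]
1531 ((630.6434936523438, 275.2928466796875), (188.924072265625, 193.22364807128906), 70.90194702148438)
mid dir 1.2012432480330109 185.78281273209828
[[748. 330.]
 [573. 395.]
 [542. 298.]
 [543. 210.]
 [686. 157.]] [ 159.4 -107.7  -89.4  -20.    70.4] [187. 102.  88. 153. 183.]
```

Call:
step_arm:
  series:
    - {"grip": 0.02,"x": 0,"y": 0,"z": 0,"twist": -0.06}
    - {"grip": 0.02,"x": 0,"y": 0,"z": 0,"twist": 0}
    - {"grip": 0.02,"x": 0,"y": 0,"z": 0,"twist": 0}

```text
time: 9.6
tool_pos: [472.7, 200.5, 173.2]
eef_rot: [[-1.0, 0.005, 0.003], [0.005, 1.0, 0.004], [-0.003, 0.004, -1.0]]
wrist_force: [2.8, 5.8, -6.5]
opening: 27.5
```

Back off the play and lift.

Call:
step_arm:
  series:
    - {"grip": 0.02,"x": 0,"y": 0,"z": 0,"twist": 0.1}
    - {"grip": 0.02,"x": 0,"y": 0,"z": -0.01,"twist": 0}
    - {"grip": 0.02,"x": 0,"y": 0,"z": -0.02,"twist": 0}
    - {"grip": 0.02,"x": 0,"y": 0,"z": -0.03,"twist": 0}
    - {"grip": 0.02,"x": 0,"y": 0,"z": -0.04,"twist": 0}
    - {"grip": 0.02,"x": 0,"y": 0,"z": 0,"twist": 0.18}
    - {"grip": 0.02,"x": 0,"y": 0,"z": 0,"twist": 0.18}
    - {"grip": 0.02,"x": 0,"y": 0,"z": 0,"twist": 0.18}
    - {"grip": 0.02,"x": 0,"y": 0,"z": 0,"twist": 0.18}
    - {"grip": 0.02,"x": 0,"y": 0,"z": 0,"twist": 0.18}
    - {"grip": 0.02,"x": 0,"y": 0,"z": 0,"twist": 0.18}
    - {"grip": 0.02,"x": 0,"y": 0,"z": 0,"twist": 0.18}

```text
time: 11.1
tool_pos: [470.8, 198.5, 272.6]
eef_rot: [[-0.2, 0.98, -0.002], [0.98, 0.2, -0.001], [-0.0, -0.002, -1.0]]
wrist_force: [0.4, -0.4, -3.0]
opening: 27.2
```

Call:
step_arm:
  series:
    - {"grip": 0.02,"x": 0,"y": 0,"z": 0,"twist": 0.18}
    - {"grip": 0.02,"x": 0,"y": 0,"z": 0,"twist": 0.033}
    - {"grip": 0.02,"x": 0,"y": 0,"z": 0,"twist": 0}

```text
time: 11.48
tool_pos: [471.2, 198.7, 272.7]
eef_rot: [[0.002, 1.0, -0.001], [1.0, -0.002, -0.0], [-0.0, -0.001, -1.0]]
wrist_force: [-0.7, 0.1, -2.1]
opening: 27.6
```

Call:
step_arm:
  series:
    - {"grip": 0.02,"x": -0.0547,"y": -0.002,"z": 0,"twist": 0}
    - {"grip": 0.02,"x": -0.0547,"y": -0.002,"z": 0,"twist": 0}
    - {"grip": 0.02,"x": -0.0547,"y": -0.002,"z": 0,"twist": 0}
    - {"grip": 0.02,"x": -0.0547,"y": -0.002,"z": 0,"twist": 0}
    - {"grip": 0.02,"x": -0.0547,"y": -0.002,"z": 0,"twist": 0}
    - {"grip": 0.02,"x": -0.0547,"y": -0.002,"z": 0,"twist": 0}
    - {"grip": 0.02,"x": -0.0547,"y": -0.002,"z": 0,"twist": 0}
    - {"grip": 0.02,"x": -0.0547,"y": -0.002,"z": 0,"twist": 0}
    - {"grip": 0.02,"x": 0,"y": 0,"z": 0.05,"twist": 0.167}
    - {"grip": 0.02,"x": 0,"y": 0,"z": 0.05,"twist": 0}
    - {"grip": 0.02,"x": 0,"y": 0,"z": 0.05,"twist": 0}
    - {"grip": 0.02,"x": 0,"y": 0,"z": 0,"twist": 0}

```text
time: 12.98
tool_pos: [450.1, -236.5, 118.2]
eef_rot: [[0.168, 0.986, -0.01], [0.986, -0.168, 0.006], [0.004, -0.011, -1.0]]
wrist_force: [0.2, 0.4, -3.4]
opening: 27.3
```

```bash
python3 - <<'E'
from h import *
s=ctrl.state(); t=s['tool_pos']; print(t,s['wrist_force'])
p,d,c=snap('scene','sc3.png'); P=pts(d,c)
cv2.imwrite('pics/crop3.png',cv2.resize(p[130:280,180:480],None,fx=2.6,fy=2.6)[:,:,::-1])
blobs(P,2,7,60,(370,530,-310,-150))
p,d,c=snap('wrist'); P=pts(d,c); Q=P-t
m=(abs(Q[...,0])<60)&(abs(Q[...,1])<60)&(Q[...,2]<-5); q=Q[m]; print(np.histogram(q[:,2],range(-130,0,5)))
E
```

```text
[ 450.13994964 -236.49104059  118.1702643 ] [ 0.24314536  0.38949661 -3.41851947]
(2, 7) px [251. 219.] 582 z 4.4 rect [ 462.2 -229.6] [121.6 149.2] 70.2 mean [ 465.4 -232.2]
(array([   0,  111, 9839, 8384,    0,    0,    0,    0,    0,    0,    0,
          0,    0,    0,  115,  165,  197,  305, 1153, 2138,  273, 1287,
        256,  343,  558]), array([-130, -125, -120, -115, -110, -105, -100,  -95,  -90,  -85,  -80,
        -75,  -70,  -65,  -60,  -55,  -50,  -45,  -40,  -35,  -30,  -25,
        -20,  -15,  -10,   -5]))
```

View pics/crop3.png

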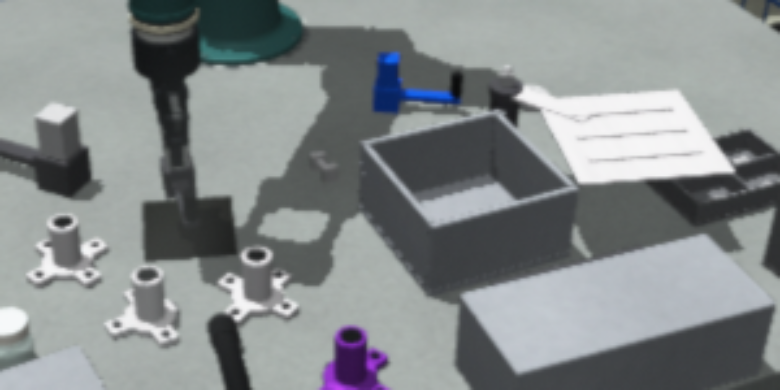

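The mouth is clear, the plate stands aside, and the crank is above the mat. Lowering.

Call:
step_arm:
  series:
    - {"grip": 0.02,"x": 0,"y": 0,"z": 0.03,"twist": 0}
    - {"grip": 0.02,"x": 0,"y": 0,"z": 0.015,"twist": 0}
    - {"grip": 0.02,"x": 0,"y": 0,"z": 0.005,"twist": 0}
    - {"grip": 0.02,"x": 0,"y": 0,"z": 0.001,"twist": 0}
    - {"grip": 0.02,"x": 0,"y": 0,"z": 0,"twist": 0}
    - {"grip": 0.02,"x": 0,"y": 0,"z": 0,"twist": 0}

```text
time: 13.82
tool_pos: [454.8, -239.0, 72.6]
eef_rot: [[0.169, 0.986, 0.001], [0.986, -0.169, -0.001], [-0.001, 0.001, -1.0]]
wrist_force: [-0.4, -0.8, -3.4]
opening: 27.1
```

Call:
step_arm:
  series:
    - {"grip": 0.02,"x": 0,"y": 0,"z": 0.004,"twist": 0}
    - {"grip": 0.02,"x": 0,"y": 0,"z": 0.002,"twist": 0}
    - {"grip": 0.02,"x": 0,"y": 0,"z": 0.001,"twist": 0}
    - {"grip": 0.02,"x": 0,"y": 0,"z": 0,"twist": 0}
    - {"grip": 0.02,"x": 0,"y": 0,"z": 0,"twist": 0}

```text
time: 14.45
tool_pos: [454.2, -238.7, 64.7]
eef_rot: [[0.169, 0.986, 0.0], [0.986, -0.169, -0.0], [-0.0, 0.0, -1.0]]
wrist_force: [-0.6, 0.7, -3.6]
opening: 27.2
```

Call:
step_arm:
  series:
    - {"grip": 0.02,"x": 0,"y": 0,"z": 0.001,"twist": 0}
    - {"grip": 0.02,"x": 0,"y": 0,"z": 0,"twist": 0}
    - {"grip": 0.045,"x": 0,"y": 0,"z": 0,"twist": 0}
    - {"grip": 0.085,"x": 0,"y": 0,"z": 0,"twist": 0}
    - {"grip": 0.085,"x": 0,"y": 0,"z": 0,"twist": 0}
    - {"grip": 0.085,"x": 0,"y": 0,"z": 0,"twist": 0}
    - {"grip": 0.085,"x": 0,"y": 0,"z": -0.03,"twist": 0}
    - {"grip": 0.085,"x": 0,"y": 0,"z": -0.05,"twist": 0}
    - {"grip": 0.085,"x": 0,"y": 0,"z": -0.04,"twist": 0}
    - {"grip": 0.085,"x": 0,"y": 0,"z": 0,"twist": 0}

```text
time: 15.7
tool_pos: [456.9, -240.3, 188.2]
eef_rot: [[0.169, 0.986, 0.008], [0.986, -0.169, -0.004], [-0.003, 0.008, -1.0]]
wrist_force: [0.3, -0.5, 0.4]
opening: 85.2
```

Call:
step_arm:
  series:
    - {"grip": 0.085,"x": -0.0137,"y": 0.0393,"z": 0,"twist": 0}
    - {"grip": 0.085,"x": -0.0137,"y": 0.0393,"z": 0,"twist": 0}
    - {"grip": 0.085,"x": -0.0137,"y": 0.0393,"z": 0,"twist": 0}
    - {"grip": 0.085,"x": -0.0137,"y": 0.0393,"z": 0,"twist": 0}
    - {"grip": 0.085,"x": 0,"y": 0,"z": 0.04,"twist": 0}
    - {"grip": 0.085,"x": 0,"y": 0,"z": 0.02,"twist": 0}
    - {"grip": 0.085,"x": 0,"y": 0,"z": 0,"twist": 0}
    - {"grip": 0.085,"x": 0,"y": 0,"z": 0,"twist": 0}

```text
time: 16.7
tool_pos: [599.9, -319.4, 124.4]
eef_rot: [[0.169, 0.986, 0.001], [0.986, -0.169, -0.0], [-0.0, 0.001, -1.0]]
wrist_force: [0.2, 0.0, -0.5]
opening: 85.0
```

```bash
python3 - <<'E'
from h import *
s=ctrl.state(); t=s['tool_pos']; print(t,((np.array([602.4,-320.8,42])-t)@s['eef_rot']).round(1))
p,d,c=snap('scene','sc4.png'); P=pts(d,c)
for lo,hi in((2,7),(74,90),(56,69)): blobs(P,lo,hi,20,(370,660,-420,-150))
E
```

```text
[ 599.88579404 -319.36928179  124.41756031] [-1.   2.7 82.4]
(2, 7) px [263. 216.] 246 z 4.3 rect [ 467.4 -192.1] [ 54.1 137.2] 74.3 mean [ 469.  -195.6]
(2, 7) px [244. 223.] 73 z 4.5 rect [ 457.5 -253.9] [ 25.2 114.4] 76.1 mean [ 476.4 -260.5]
(2, 7) px [229. 258.] 40 z 3.7 rect [ 617.3 -353.6] [51.1 25.9] 44.7 mean [ 619.6 -351.8]
(74, 90) px [248. 198.] 67 z 81.1 rect [ 454.2 -236.3] [27.7 37.2] 77.9 mean [ 458.5 -237.2]
(56, 69) px [248. 204.] 33 z 60.7 rect [ 463.2 -243.6] [31.7 17.8] 46.2 mean [ 465.3 -240.1]
(56, 69) px [203. 216.] 84 z 63.6 rect [ 473.  -378.8] [34.2 34.6] 49.7 mean [ 474.7 -380.3]
(56, 69) px [252. 220.] 28 z 62.0 rect [ 548.7 -254.3] [16.2 14.3] 11.1 mean [ 550.1 -253.8]
(56, 69) px [278. 229.] 85 z 63.0 rect [ 618.2 -202.3] [34.1 31.1] 27.1 mean [ 620.1 -201.4]
(56, 69) px [236. 236.] 93 z 63.7 rect [ 604.  -321.2] [33.5 32.5] 15.0 mean [ 605.4 -321.8]
```

The crank stands on its mat: grip top at 81 mm, centre (454,-236). Now I'll grasp the damaged carrier.

Call:
step_arm:
  series:
    - {"grip": 0.085,"x": -0.001,"y": 0.002,"z": 0.03,"twist": 0}
    - {"grip": 0.085,"x": 0,"y": 0,"z": 0.03,"twist": 0}
    - {"grip": 0.085,"x": 0,"y": 0,"z": 0.021,"twist": 0}
    - {"grip": 0.085,"x": 0,"y": 0,"z": 0,"twist": 0}
    - {"grip": 0.02,"x": 0,"y": 0,"z": 0,"twist": 0}
    - {"grip": 0.02,"x": 0,"y": 0,"z": 0,"twist": 0}
    - {"grip": 0.02,"x": 0,"y": 0,"z": 0,"twist": 0}
    - {"grip": 0.02,"x": 0,"y": 0,"z": 0,"twist": 0}
    - {"grip": 0.02,"x": 0,"y": 0,"z": -0.03,"twist": 0}
    - {"grip": 0.02,"x": 0,"y": 0,"z": -0.05,"twist": 0}
    - {"grip": 0.02,"x": 0,"y": 0,"z": -0.05,"twist": 0}
    - {"grip": 0.02,"x": 0,"y": 0,"z": -0.05,"twist": 0}

```text
time: 18.25
tool_pos: [600.9, -320.2, 223.2]
eef_rot: [[0.169, 0.986, -0.002], [0.986, -0.169, 0.001], [0.001, -0.002, -1.0]]
wrist_force: [0.9, -0.0, -3.1]
opening: 32.9
```

Call:
step_arm:
  series:
    - {"grip": 0.02,"x": 0.051,"y": -0.0124,"z": 0,"twist": 0}
    - {"grip": 0.02,"x": 0.051,"y": -0.0124,"z": 0,"twist": 0}
    - {"grip": 0.02,"x": 0.051,"y": -0.0124,"z": 0,"twist": 0}
    - {"grip": 0.02,"x": 0.051,"y": -0.0124,"z": 0,"twist": 0}
    - {"grip": 0.02,"x": 0.051,"y": -0.0124,"z": 0,"twist": 0}
    - {"grip": 0.02,"x": 0.051,"y": -0.0124,"z": 0,"twist": 0}
    - {"grip": 0.02,"x": 0.051,"y": -0.0124,"z": 0,"twist": 0}
    - {"grip": 0.02,"x": 0.051,"y": -0.0124,"z": 0,"twist": 0}
    - {"grip": 0.02,"x": 0,"y": 0,"z": 0,"twist": 0}
    - {"grip": 0.02,"x": 0,"y": 0,"z": 0,"twist": 0}

```text
time: 19.5
tool_pos: [572.4, 98.1, 222.1]
eef_rot: [[0.168, 0.986, -0.001], [0.986, -0.168, -0.001], [-0.001, -0.001, -1.0]]
wrist_force: [0.5, -1.5, -2.5]
opening: 33.0
```

```bash
python3 - <<'E'
from h import *
s=ctrl.state(); t=s['tool_pos']; print(t,((np.array([572,98,60])-t)@s['eef_rot']).round(1),s['opening'])
p,d,c=snap('wrist','w5.png'); P=pts(d,c); blobs(P,94,102,100,(450,730,-60,230)); blobs(P,102.5,110,100,(450,800,100,450)); blobs(P,20,48,60,(505,685,-10,160))
E
```

```text
[572.35766174  98.09406273 222.0821528 ] [  0.   -0.2 162.1] 32.95289831720554
(94, 102) px [364. 149.] 7964 z 98.9 rect [594.5  77.6] [190.1 183.7] 0.2 mean [611.9 126.6]
(94, 102) px [273. 345.] 139 z 99.0 rect [516.2 -16.6] [19.2  8.8] 0.9 mean [517.5 -16.6]
(102.5, 110) px [318.  28.] 18185 z 105.5 rect [585.1 204.5] [ 61.4 224.9] 88.4 mean [592.4 207.7]
(20, 48) px [440. 177.] 1832 z 35.0 rect [681.8  75.1] [  1.5 169.6] 0.3 mean [681.8  81.4]
(20, 48) px [242. 180.] 886 z 34.7 rect [507.7 105.8] [  1.3 107.6] 0.2 mean [507.6 109.2]
(20, 48) px [422. 230.] 207 z 38.1 rect [660.2  39.2] [ 5.9 36. ] 16.4 mean [661.2  36.9]
```

View pics/w5.png

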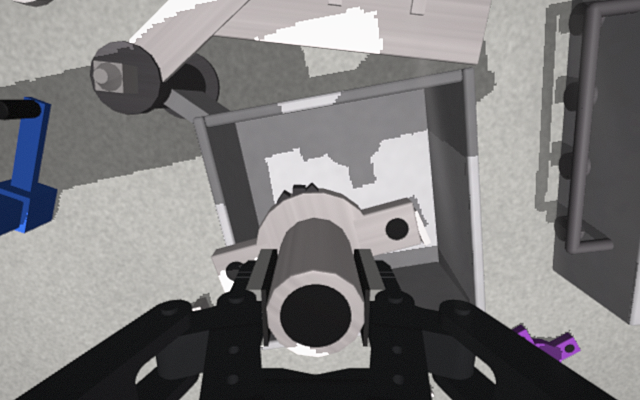

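View: the carrier is over the mouth, with the broken face at (300,190). The mouth is fully clear of the plate. Lowering in.

Call:
step_arm:
  series:
    - {"grip": 0.02,"x": 0,"y": 0,"z": 0.04,"twist": 0}
    - {"grip": 0.02,"x": 0,"y": 0,"z": 0.04,"twist": 0}
    - {"grip": 0.02,"x": 0,"y": 0,"z": 0.035,"twist": 0}
    - {"grip": 0.02,"x": 0,"y": 0,"z": 0.03,"twist": 0}
    - {"grip": 0.02,"x": 0,"y": 0,"z": 0.01,"twist": 0}
    - {"grip": 0.02,"x": 0,"y": 0,"z": 0,"twist": 0}

```text
time: 20.3
tool_pos: [572.7, 97.2, 67.4]
eef_rot: [[0.171, 0.985, -0.001], [0.985, -0.171, -0.0], [-0.0, -0.001, -1.0]]
wrist_force: [-0.1, -0.9, -2.6]
opening: 32.8
```

Call:
step_arm:
  series:
    - {"grip": 0.02,"x": 0,"y": 0,"z": 0.008,"twist": 0}
    - {"grip": 0.02,"x": 0,"y": 0,"z": 0.003,"twist": 0}
    - {"grip": 0.02,"x": 0,"y": 0,"z": 0,"twist": 0}
    - {"grip": 0.055,"x": 0,"y": 0,"z": 0,"twist": 0}
    - {"grip": 0.055,"x": 0,"y": 0,"z": 0,"twist": 0}
    - {"grip": 0.055,"x": 0,"y": 0,"z": 0,"twist": 0}
    - {"grip": 0.055,"x": 0,"y": 0,"z": -0.03,"twist": 0}
    - {"grip": 0.055,"x": 0,"y": 0,"z": -0.05,"twist": 0}
    - {"grip": 0.055,"x": 0,"y": 0,"z": -0.06,"twist": 0}
    - {"grip": 0.055,"x": 0,"y": 0,"z": -0.06,"twist": 0}
    - {"grip": 0.055,"x": 0,"y": 0,"z": -0.05,"twist": 0}
    - {"grip": 0.055,"x": -0.05,"y": 0,"z": 0,"twist": 0}

```text
time: 21.8
tool_pos: [567.8, 50.8, 313.7]
eef_rot: [[0.165, 0.986, 0.012], [0.986, -0.165, 0.001], [0.003, 0.012, -1.0]]
wrist_force: [0.9, -1.7, -0.5]
opening: 54.7
```

```bash
python3 - <<'E'
from h import *
s=ctrl.state(); t=s['tool_pos']; print(s['time'],t,s['wrist_force'],s['opening'])
p,d,c=snap('wrist'); P=pts(d,c); 
for lo,hi in ((66,78),(14,24)): blobs(P,lo,hi,60,(508,680,-10,160))
p,d,c=snap('scene','sc6.png'); P=pts(d,c)
for lo,hi in((74,90),(56,69)): blobs(P,lo,hi,20,(370,660,-420,-150))
blobs(P,67,78,20,(515,670,0,150))
q=P[(P[...,2]>103)&(P[...,2]<109)&(P[...,0]>545)&(P[...,0]<760)&(P[...,1]>150)&(P[...,1]<450)]
h=cv2.approxPolyDP(cv2.convexHull(q[:,:2].astype(np.float32)),8,True)[:,0]; e=np.roll(h,-1,0)-h
print('plate',np.degrees(np.arctan2(e[:,1],e[:,0])).round(1),np.hypot(*e.T).round(),cv2.minAreaRect(q[:,:2].astype(np.float32)))
cv2.imwrite('pics/crop6.png',cv2.resize(p[130:290,160:480],None,fx=2.5,fy=2.5)[:,:,::-1])
E
```

```text
21.8 [567.84173899  50.81113388 313.73405837] [ 0.94798476 -1.71145554 -0.46577375] 54.66079960249034
(66, 78) px [310. 123.] 881 z 71.5 rect [572.8  98.1] [33.2 32.5] 36.6 mean [573.1  98.4]
(14, 24) px [312. 124.] 2217 z 17.2 rect [573.   97.8] [84.5 83.6] 51.7 mean [574.3  94. ]
(74, 90) px [247. 197.] 63 z 81.2 rect [ 454.7 -236.6] [27.5 33.1] 85.1 mean [ 457.4 -237.5]
(56, 69) px [248. 204.] 29 z 62.8 rect [ 465. -243.] [30.4 15.6] 52.1 mean [ 464.9 -240.4]
(56, 69) px [204. 216.] 82 z 63.7 rect [ 471.7 -380.1] [36.8 32.2] 37.0 mean [ 474.  -379.8]
(56, 69) px [252. 220.] 26 z 61.8 rect [ 549.9 -253.9] [14.1 15. ] 62.1 mean [ 550.5 -253.8]
(56, 69) px [278. 229.] 87 z 63.7 rect [ 619.6 -201.8] [31.8 35.6] 68.5 mean [ 620.5 -201.3]
(67, 78) px [361. 196.] 58 z 71.4 rect [576.3  97.7] [30.6 32.8] 75.5 mean [575.7  96.7]
plate [ 164.5 -108.6  -89.8  -40.2    8.5   71.9] [188.  48. 139.  79.  80. 182.] ((620.89990234375, 270.3809814453125), (219.58143615722656, 191.65963745117188), 74.0440902709961)
```

View pics/crop6.png

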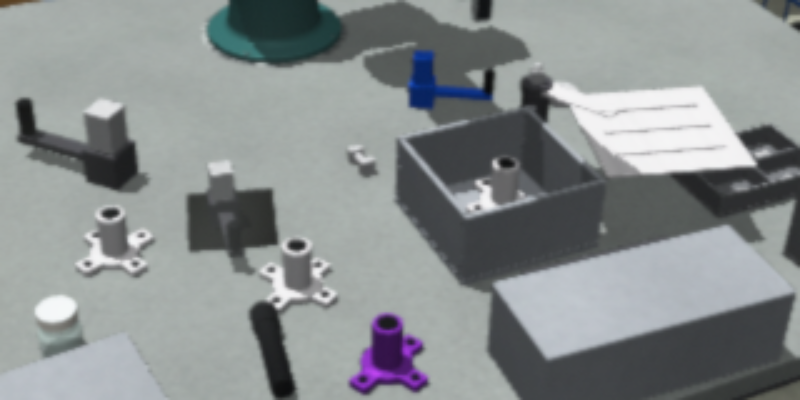

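The carrier stands in the box with its top at 71.5 mm. The crank is on its mat and the plate is at about 74° (1.29 rad).

Call:
step_arm:
  series:
    - {"grip": 0.055,"x": 0,"y": 0,"z": 0,"twist": 0}
    - {"grip": 0.055,"x": 0,"y": 0,"z": 0,"twist": 0}

```text
time: 22.15
tool_pos: [564.2, 49.6, 306.0]
eef_rot: [[0.169, 0.986, -0.001], [0.986, -0.169, 0.0], [0.0, -0.001, -1.0]]
wrist_force: [0.2, 0.4, 0.1]
opening: 55.0
```

```bash
python3 -c "
from plant import sign_off; print(sign_off())"
```

```text
the job is handed in; nothing more can be done
None
```

I handed the job in at about 22 s. The crank went onto the square shaft and turned the shutter open, then went back on its mat. The damaged carrier was then set into the reject box. No verdict came back, so success rests on my own checks:

- **Shutter:** it is open at about 1.29 rad. The two plate edges I could see cleanly gave about 72° and 74.5°, so all readings stay above the 1.15 rad limit. The rectangle fits disagreed by a few degrees because the shutter's arm was partly in the mask.
- **Crank:** it stands on the mat with its grip top at 81 mm, where 82 mm is expected. Its centre is near (455, -237), about 9 mm from the measured centre of the mat. I measured it before the carrier was moved and again afterwards, and it had not shifted.
- **Damaged carrier:** it stands upright in the box at about (573, 98), which is roughly (-21, +24) mm in the box's frame. Its top is at 71.5 mm, so it rests on the floor.
- **Everything else:** the sound carriers were within about 3 mm of where they started. I only judged the wrench, torch, jar, bearing ring and bolt by eye, and did not measure them. At hand-in the arm was clear of everything, with the wrist force near zero.

I found no failed checks. One move was refused early on because I left rows empty, and I resent it with every field filled in.

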